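# Lock a board hold-down with its jam nut

### The job

Press the black-topped plunger of the hold-down jig gently down until its foot rests on the green board, then lock the setting: run the brass hex jam nut down (clockwise seen from above) until you feel it meet the washer, and tighten it half a flat (30 degrees) further, not much more. Do not press hard on the board, leave the plunger resting on it, and leave the other things on the bench where they are.

Things in the scene. Friction and masses are not known exactly. Their poses are not given: they have to be found in the camera images.
- jig: Fixed jig: aluminium base 126 x 124 x 10 mm, grey post on its +x side, grey arm (top 77 mm above the bench) with a vertical threaded steel bush. Origin: on the bench, on the axis shared by bush, plunger and nut; z up. On the axis: boss 34 mm across, top at 84 mm; brass shim collar 26 mm across; washer; bush 18 mm across, top at 122 mm (heights above the bench).
- plunger: Vertical plunger through the bush: 9 mm shaft, 125 mm long, black button on top (18 mm across, 8 mm high), rubber foot 13 mm across. Origin: centre of the foot's underside; z up. It only slides along z, takes about 4 N to slide and stays where it is left. At the start the foot hangs 12 to 24 mm above the board.
- plunger_foot (a point): centre of the underside of the plunger's foot
- nut_seat (a point): Nominal seat: a mark on the axis, 101 mm above the bench, the highest level at which the nut can meet the slightly springy steel washer (28 mm across) below it. The collar under the washer differs by up to 4 mm between starts, so contact comes 1 to 5 mm below the nut's start, to be felt. From there the clamp force climbs about 90 N per rad: 25 to 85 N is right, above 95 N too tight.
- plunger_top (a point): centre of the top of the plunger's button, 125 mm above the foot; press here
- jam_nut: Brass hex nut on the bush: 30 mm across flats, 14 mm thick. Origin: centre of its underside, 102 mm above the bench at the start; z up; flats face its own +x, -x and every 60 degrees. It only turns on its coarse thread: clockwise from above it sinks 2.4 mm per rad. It runs at 0.1 N m; past the washer the torque climbs about 0.65 N m per rad. It stays where it is left.
- module: Green circuit board 48 x 80 mm lying loose on the base plate between four 4 mm high black lips, under the foot. Origin: centre of its underside, 10 mm above the bench; z up. The board's top where the foot lands is 3 mm above the origin. The plunger must not push on it with more than 30 N.
- battery: bystander: upright block battery 18 x 26 x 49 mm near the jig, loose; origin at the centre of its underside
- tape: bystander: roll of black tape 73 mm diameter, 19 mm high near the jig, loose; origin at the centre of its underside
- choke: bystander: toroid choke 54 x 71 x 18 mm, loose; origin at its underside
- spool: bystander: solder spool 58 x 73 x 46 mm standing on its flange, loose; origin at its underside
Mind the look-alikes: they are no part of the job. Leave any orange or pink look-alike of the module alone.

How it is judged:
On the way, in this order (a step that is already met when the one before it is completed fails the run):
1. the plunger's foot rests on the board (z of plunger_foot in the frame of module below 0.0045 m and horizontal distance between plunger_foot and module below 0.024 m), for 0.2 s.
2. the jam nut is tight on the washer (contact force between jam_nut and jig above 25 N), for 0.2 s.
At the end, for the whole second after the job is handed in: The plunger's foot rests on the board (within 1.5 mm of its top, within 24 mm of its centre), the jam nut bears on the washer with 25 to 85 N (about 16 to 54 degrees past first contact) and everything is at rest (all of step 1 and contact force between jam_nut and jig between 25 and 85 N and linear speed of module below 0.01 m/s and angular speed of jam_nut below 0.05 rad/s); the robot touches nothing.
It fails at once if the plunger pushes on the board with more than 30 N (contact force between plunger and module above 30 N).
It fails at once if the jam nut is overtightened: more than 95 N on the washer (contact force between jam_nut and jig above 95 N).
It fails at once if a bystander (battery, tape, choke, spool) is moved more than 20 mm (distance of any of battery, tape, choke, spool from where it was at the start of the episode above 0.02 m).
It also fails if it takes over 67 s, if anything falls off the work surface, if the arm or the gripper's body presses on something with over 40 N, if the wrist force passes 120 N, or if a joint passes its speed limit or range.

### The arm

A 7-joint arm with a two-finger parallel gripper is mounted at the origin on a cart in front of the work surface, level with it; the furniture and walls round the work are solid. World frame = base frame: x ahead of the robot, y to its left, z up, the work surface at z = 0. Lengths are in m, angles in rad, forces in N, time in s.
With the tool pointing down it reaches from about 0.4 to 0.85 m from the base axis. Payload 10.4 kg.
Tool frame: the origin (TCP) lies at the very end of the fingers, on their centre line; the grasp point (between the pads) lies 19 mm behind it (manip.grip_point_offset is the distance from the TCP to the grasp point, in m); z points along the fingers, y is the line along which they close (so a half turn about z gives the same grasp; the last joint's range is limited). The gripper opens to 85 mm and grips with 20 to 120 N. Pads are 22 mm wide; open, the fingers measure 114 mm over their backs; the gripper's body (76 mm by 85 mm) begins 54 mm behind the grasp point. The pads swing forward as they close: fully open they stand 13 mm farther back than shut.
Start: joints at [1.115, 0.332, -0.065, 1.46, 0.022, 1.35, -0.088], TCP at [0.262, -0.567, 0.231] pointing down, gripper open.
Joint ranges: [-2.6, 2.6], [-0.5, 2.12], [-1.47, 1.34], [0.16, 2.42], [-1.27, 4.41], [0.06, 2.06], [-2.6, 2.6]. Speed limits (rad/s): [2.22, 2.22, 2.79, 2.79, 3.14, 3.14, 3.14].

### API

Orientations are given as a unit quaternion [x, y, z, w].
In Python, from workcell import manip gives the robot as it stands. The module is installed in compiled form; this text tells all that it offers.
- The arm moves only by the shell command python3 -m inch 'ROWS' [OPENING] [FORCE]. ROWS is JSON, a list of rows, each a list of 2 entries, a list of its own where there are three numbers: the shift along the tool's x, y, z each as a share of 0.08 m, from -1 to 1, then the turn, a rotation vector about the tool's x, y, z each as a share of 45 degrees, from -1 to 1. A call has exactly 10 rows; each row is the pose to reach, as a shift and turn from the pose commanded when the call began, along the tool's axes at that moment; what a row does not reach only later rows make up. A row lasts 1/10 s, in which the tool goes at most 50 mm and 8.59 degrees, less where a joint would pass 70% of its speed; a pose out of reach is approached as far as the arm can. A call with a number of a shift or a turn outside -1 to 1 is refused whole. A call with a gripper value outside its range is refused whole. OPENING is the opening, from 0 (shut) to 1 (fully open), set as the call begins (- or left out, the last holds). The fingers move at their own pace and stop on an object; FORCE is the grip in N (left out, the last holds). Time passes only in rows, so rows that repeat a pose let the fingers close, or fill a call up. It gives the time, the measured TCP pose, the force, the opening and the grip force at its end, in the units of the state.
- manip.get_obs(): the state, without advancing time (a new reading comes with each control period).
- manip.camera(name): name is "scene" or "top" or "wrist"; returns the picture (480x640x3 uint8, red, green, blue); there is no depth.
- manip.camera_params(name): a dict with "fov_y" (degrees; the focal length in pixels is half the picture's height over the tangent of half this angle, whatever the lens; pixels are square), "cx", "cy" (the principal point, pixels), "camera_from_world" (4x4, takes a point from world to camera coordinates); the wrist camera has in their place "T_tool_cam" (4x4, takes a point from camera to tool coordinates, whose origin is the TCP and whose axes are the flange's). Camera axes: x right, y up, looking along -z (the intrinsics and any distortion apply to the point x, -y, -z); pixel columns grow to the right and rows downward; lengths in m; the calibration is good to about 2 mm. A picture is of the moment at which its call begins: read the wrist's pose just before it. camera_params takes no time and is no camera call.
- manip.hand_in(): hands the job in; it is judged then, once.
The state is a dict: "clock": time; "joint_pos": joint angles; "joint_velocities": joint speeds; "tau": joint torques, N m; "position": TCP position; "ee_rot": TCP orientation; "ft_force": force on the tool from outside, world axes, zero at the start; "torque": the same for the moment, N m; "grip_width": opening from 0.0 (shut) to 1.0 (fully open); "grasp_force": force on a finger pad.
Only numpy, scipy, OpenCV 4.12 (cv2) and the standard library are available. Lean on these libraries where they do the work, as an engineer would, in place of code of your own. Each camera call takes 0.05 s, during which the arm holds its last target. There are 200 camera calls.

## Working session

There is one attempt and no reset: what is moved stays moved. The work goes in short steps, Python scripts to look and compute and a shell command to move; the robot and the scene stay as the last step left them, time stands still between calls to the robot, and variables do not carry over. Pictures are saved under pics/ and viewed, at most 10 in all, crops included, and the job is handed in when it is done.

```bash
mkdir -p pics
python3 - <<'E'
from workcell import manip
import cv2,numpy as np
o=manip.get_obs()
for k in o: print(k,np.round(o[k],4))
for n in("scene","top"):
    cv2.imwrite(f"pics/{n}0.png",manip.camera(n)[:,:,::-1])
for n in("scene","top","wrist"): print(n,manip.camera_params(n))
E
```

```text
clock 0.0
joint_pos [ 1.1154  0.3329 -0.0647  1.461   0.0216  1.3499 -0.0885]
joint_velocities [-0.0004  0.0011  0.0003  0.0011  0.0014 -0.001  -0.    ]
tau [ 1.80000e-03 -6.25455e+01  5.02000e-02 -3.91610e+01  1.64000e-02
  1.01000e-02 -0.00000e+00]
position [ 0.262  -0.567   0.2305]
ee_rot [ 9.767e-01  2.147e-01 -2.000e-04 -7.000e-04]
ft_force [ 0.7943 -0.564   0.0446]
torque [ 0.0005  0.0182 -0.0143]
grasp_force 0.0
grip_width 0.9997
scene {'fov_y': 51.83487545557818, 'cx': 320.44354914045067, 'cy': 227.92070871532576, 'camera_from_world': array([[-0.77372548, -0.63348977, -0.00629163,  0.40717877],
       [ 0.32615545, -0.40683119,  0.85329421, -0.35370252],
       [-0.54311278,  0.65816342,  0.5213918 , -0.8049245 ],
       [ 0.        ,  0.        ,  0.        ,  1.        ]])}
top {'fov_y': 54.02821822369341, 'cx': 315.6806227855904, 'cy': 238.42721532238463, 'camera_from_world': array([[ 0.04314686, -0.9990671 ,  0.00180811, -0.09601233],
       [ 0.97648681,  0.04255416,  0.21133542, -0.60953429],
       [-0.21121521, -0.00735286,  0.97741193, -1.05071403],
       [ 0.        ,  0.        ,  0.        ,  1.        ]])}
wrist {'fov_y': 65.75015346915612, 'cx': 319.8102758214253, 'cy': 239.35271948370973, 'T_tool_cam': array([[ 2.10647369e-04,  9.51099484e-01,  3.08884649e-01,
         7.98919529e-02],
       [ 9.99999571e-01, -4.78942879e-04,  7.92771824e-04,
         1.50326992e-04],
       [ 9.01942976e-04,  3.08884349e-01, -9.51099177e-01,
        -1.42543936e-01],
       [ 0.00000000e+00,  0.00000000e+00,  0.00000000e+00,
         1.00000000e+00]])}
```

View pics/scene0.png

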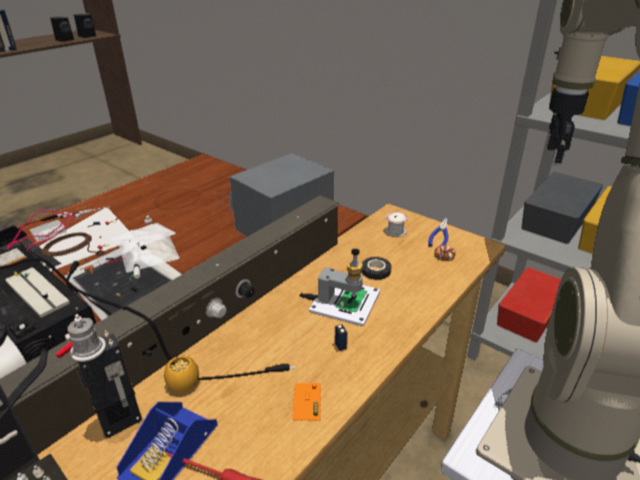

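View pics/top0.png

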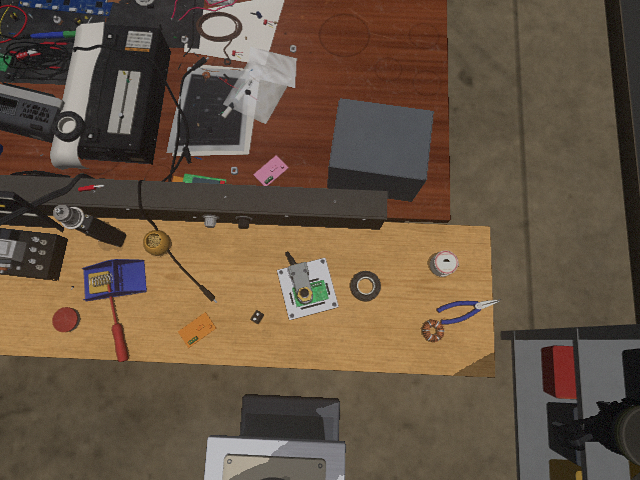

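The jig is at about (305,292) in top and (352,275) in scene, with the post on its far side. The tape is to its right (365,286) and the battery to its left (257,316). I'll zoom in on both.

Run:
```python
import cv2,numpy as np
a=cv2.imread("pics/top0.png")[245:335,265:345]; b=cv2.imread("pics/scene0.png")[235:335,300:400]
a=cv2.resize(a,(400,450),interpolation=2); b=cv2.resize(b,(400,400),interpolation=2)
b=cv2.copyMakeBorder(b,0,50,0,0,0)
cv2.imwrite("pics/z0.png",np.hstack([a,b]))
```

```text
(no output)
```

View pics/z0.png

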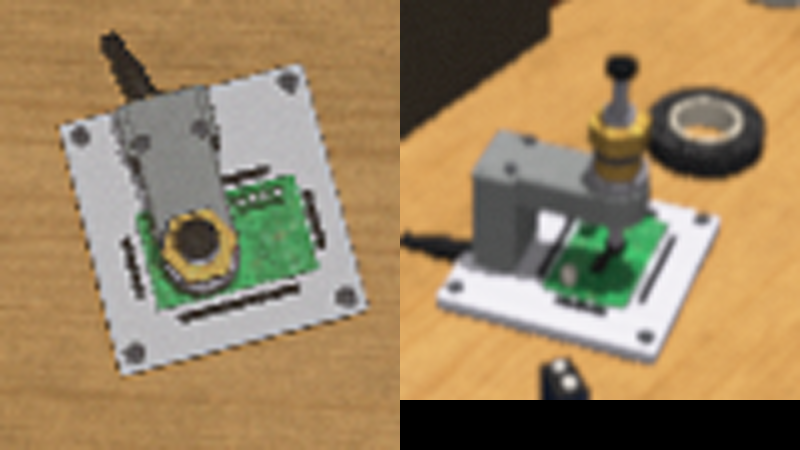

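```bash
cat > h.py <<'E'
import numpy as np
from workcell import manip
from scipy.spatial.transform import Rotation as R
def ray(n,u,v):
    p=manip.camera_params(n); f=240/np.tan(np.radians(p["fov_y"]/2))
    d=np.array([(u-p["cx"])/f,-(v-p["cy"])/f,-1]); 
    if n=="wrist":
        o=manip.get_obs(); T=np.eye(4); T[:3,:3]=R.from_quat(o["ee_rot"]).as_matrix(); T[:3,3]=o["position"]; M=T@p["T_tool_cam"]
    else: M=np.linalg.inv(p["camera_from_world"])
    return M[:3,3],M[:3,:3]@d
def atz(n,u,v,z):
    c,d=ray(n,u,v); return c+d*(z-c[2])/d[2]
def rel(t):
    o=manip.get_obs(); return R.from_quat(o["ee_rot"]).as_matrix().T@(np.array(t)-o["position"])
E
python3 - <<'E'
from h import *
a,d=ray("top",304.2,292.6); b,e=ray("scene",355.5,250.6)
s=np.linalg.lstsq(np.c_[d,-e],b-a,rcond=None)[0]; print("btn",a+d*s[0],b+e*s[1])
for z in(.15,.162):print(atz("top",304.2,292.6,z),atz("scene",355.5,250.6,z))
print("nut top from top cam",atz("top",265+198/5,245+252/5,.116))
c=[(60,125),(300,65),(368,308),(122,375)]
P=np.array([atz("top",265+u/5,245+v/5,.01) for u,v in c]);print(P,P.mean(0))
for i,j in((3,0),(2,1)): w=P[j]-P[i];print("yaw +x",np.degrees(np.arctan2(w[1],w[0])))
o=manip.get_obs();print(R.from_quat(o["ee_rot"]).as_matrix().round(3))
print(rel([P.mean(0)[0],P.mean(0)[1],.23]))
E
```

```text
btn [ 0.47520795 -0.05088855  0.1541818 ] [ 0.47403478 -0.05159038  0.15404849]
[ 0.47561616 -0.05077658  0.15      ] [ 0.47744963 -0.05652955  0.15      ]
[ 0.47444477 -0.05109787  0.162     ] [ 0.4673278  -0.04188954  0.162     ]
nut top from top cam [ 0.4728239  -0.05104376  0.116     ]
[[ 0.54170574  0.02234845  0.01      ]
 [ 0.57667263 -0.09420595  0.01      ]
 [ 0.45916581 -0.13166154  0.01      ]
 [ 0.42215986 -0.01470718  0.01      ]] [ 0.49992601 -0.05455656  0.01      ]
yaw +x 17.221865919953796
yaw +x 17.67980885266062
[[ 0.908  0.419 -0.001]
 [ 0.419 -0.908  0.001]
 [-0.    -0.001 -1.   ]]
[ 0.43096675 -0.3654661   0.00102706]
```

```bash
M='[[[0.33,-0.31,0],[0,0,0]],[[0.66,-0.63,0],[0,0,0]],[[1,-0.95,0],[0,0,0]],[[1,-0.95,0],[0,0,0]],[[1,-0.95,0],[0,0,0]],[[1,-0.95,0],[0,0,0]],[[1,-0.95,0],[0,0,0]],[[1,-0.95,0],[0,0,0]],[[1,-0.95,0],[0,0,0]],[[1,-0.95,0],[0,0,0]]]'; echo skip; python3 -m inch '[[[0.33,-0.31,0],[0,0,0]],[[0.66,-0.63,0],[0,0,0]],[[1,-0.95,0],[0,0,0]],[[1,-0.95,0],[0,0,0]],[[1,-0.95,0],[0,0,0]],[[1,-0.95,0],[0,0,0]],[[1,-0.95,0],[0,0,0]],[[1,-0.95,0],[0,0,0]],[[1,-0.95,0],[0,0,0]],[[1,-0.95,0],[0,0,0]]]' 0
python3 -m inch '[[[0.2,-0.19,0],[0,0,0]],[[0.4,-0.38,0],[0,0,0]],[[0.6,-0.57,0],[0,0,0]],[[0.8,-0.76,0],[0,0,0]],[[1,-0.95,0],[0,0,0]],[[1,-0.95,0],[0,0,0]],[[1,-0.95,0],[0,0,0]],[[1,-0.95,0],[0,0,0]],[[1,-0.95,0],[0,0,0]],[[1,-0.95,0],[0,0,0]]]'
python3 -c "
from h import *
o=manip.get_obs();print(o['joint_pos'],rel([.4745,-.051,.231]))"
```

```text
skip
clock: 1.1
position: [0.3027, -0.4651, 0.2312]
ee_rot: [0.977, 0.215, -0.0, -0.0]
ft_force: [0.8, 0.1, -0.2]
grip_width: 0.001
grasp_force: 0.0
clock: 2.1
position: [0.3433, -0.3629, 0.2312]
ee_rot: [0.977, 0.214, -0.0, -0.0]
ft_force: [-0.2, 0.1, 0.4]
grip_width: -0.001
grasp_force: 0.0
[ 0.92198056  0.06716771 -0.20877782  1.77605044  0.01447277  1.30000557
 -0.4292536 ] [ 2.49674906e-01 -2.28323004e-01  1.99820371e-04]
```

```bash
python3 -m inch '[[[0.2,-0.19,0],[0,0,0]],[[0.4,-0.38,0],[0,0,0]],[[0.6,-0.57,0],[0,0,0]],[[0.8,-0.76,0],[0,0,0]],[[1,-0.95,0],[0,0,0]],[[1,-0.95,0],[0,0,0]],[[1,-0.95,0],[0,0,0]],[[1,-0.95,0],[0,0,0]],[[1,-0.95,0],[0,0,0]],[[1,-0.95,0],[0,0,0]]]' >/dev/null
python3 -m inch '[[[0.2,-0.19,0],[0,0,0]],[[0.4,-0.38,0],[0,0,0]],[[0.6,-0.57,0],[0,0,0]],[[0.8,-0.76,0],[0,0,0]],[[1,-0.95,0],[0,0,0]],[[1,-0.95,0],[0,0,0]],[[1,-0.95,0],[0,0,0]],[[1,-0.95,0],[0,0,0]],[[1,-0.95,0],[0,0,0]],[[1,-0.95,0],[0,0,0]]]'
python3 - <<'E'
from h import *
import cv2
o=manip.get_obs();print(o['joint_pos'],rel([.4745,-.051,.231]))
np.save("pics/w1.npy",np.r_[o["position"],o["ee_rot"]])
cv2.imwrite("pics/w1.png",manip.camera("wrist")[:,:,::-1])
p=manip.camera_params("wrist");f=240/np.tan(np.radians(p["fov_y"]/2))
Tt=np.eye(4);Tt[:3,:3]=R.from_quat(o["ee_rot"]).as_matrix();Tt[:3,3]=o["position"]
M=np.linalg.inv(Tt@p["T_tool_cam"])
for z in(.154,.116):
    c=M@np.array([.4745,-.051,z,1]);print(z,p["cx"]+f*c[0]/-c[2],p["cy"]-f*c[1]/-c[2])
E
```

```text
clock: 4.1
position: [0.4249, -0.1578, 0.2313]
ee_rot: [0.977, 0.214, -0.0, 0.0]
ft_force: [0.6, 0.1, 0.3]
grip_width: -0.002
grasp_force: 0.0
[ 0.7033745  -0.02711995 -0.43624056  1.86922256 -0.01186345  1.29699843
 -0.86867436] [ 0.08972617 -0.07628658  0.00027084]
0.154 182.44479555300603 100.08820191119173
0.116 202.99216117786506 102.87052081350737
```

View pics/w1.png

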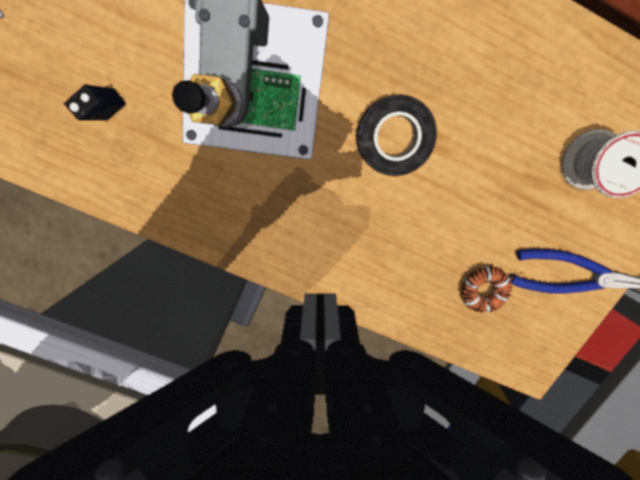

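Button at about (190,97), nut at (215,98), with the hex partly visible; all bystanders are clear. I'll move to 40 mm short of the axis for a closer look.

```bash
python3 -m inch '[[[0.12,-0.19,0],[0,0,0]],[[0.24,-0.38,0.1],[0,0,0]],[[0.36,-0.57,0.2],[0,0,0]],[[0.48,-0.76,0.3],[0,0,0]],[[0.6,-0.95,0.4],[0,0,0]],[[0.6,-0.95,0.5],[0,0,0]],[[0.6,-0.95,0.5],[0,0,0]],[[0.6,-0.95,0.5],[0,0,0]],[[0.6,-0.95,0.5],[0,0,0]],[[0.6,-0.95,0.5],[0,0,0]]]'
python3 - <<'E'
from h import *
import cv2
print(atz("wrist",190,97,.154),"(stale pose, ignore)")
o=manip.get_obs();print(o['joint_pos'],rel([.4745,-.051,.19]))
cv2.imwrite("pics/w2.png",manip.camera("wrist")[:,:,::-1])
p=manip.camera_params("wrist");f=240/np.tan(np.radians(p["fov_y"]/2))
Tt=np.eye(4);Tt[:3,:3]=R.from_quat(o["ee_rot"]).as_matrix();Tt[:3,3]=o["position"]
M=np.linalg.inv(Tt@p["T_tool_cam"])
for z in(.154,.116):
    c=M@np.array([.4745,-.051,z,1]);print(z,p["cx"]+f*c[0]/-c[2],p["cy"]-f*c[1]/-c[2])
E
```

```text
clock: 5.15
position: [0.437, -0.0687, 0.1917]
ee_rot: [0.977, 0.214, 0.0, 0.0]
ft_force: [-0.0, -0.2, 0.2]
grip_width: -0.001
grasp_force: 0.0
[0.49341869 0.02219716 0.154     ] (stale pose, ignore)
[ 0.60913139 -0.01862727 -0.54364589  1.94577982 -0.01010558  1.21119189
 -1.06990144] [ 0.04147261 -0.00035888  0.00167401]
0.154 319.06275711191677 200.63224771065092
0.116 319.21622851315027 187.17298265911103
```

View pics/w2.png

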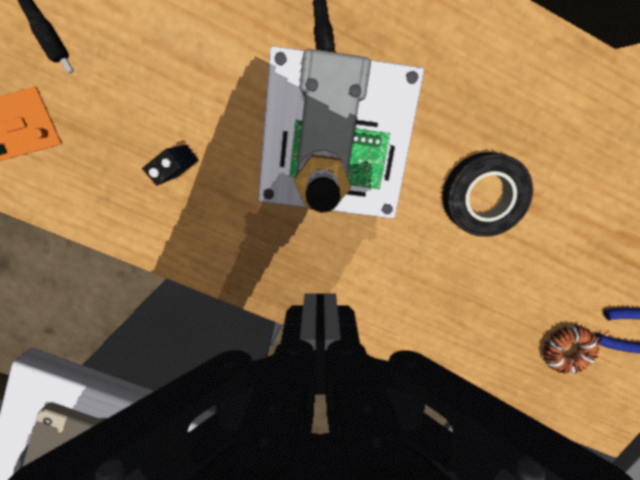

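Run:
```python
from h import *
import cv2
for z in(.15,.154,.158,.162): print(z,atz("wrist",323,193,z))
c=cv2.imread("pics/w2.png")[135:220,280:370]
cv2.imwrite("pics/z2.png",cv2.resize(c,None,fx=6.6,fy=6.6,interpolation=2))
```

```text
0.15 [ 0.4780626  -0.05131991  0.15      ]
0.154 [ 0.47874552 -0.05096897  0.154     ]
0.158 [ 0.47942844 -0.05061803  0.158     ]
0.162 [ 0.48011136 -0.05026709  0.162     ]
```

View pics/z2.png

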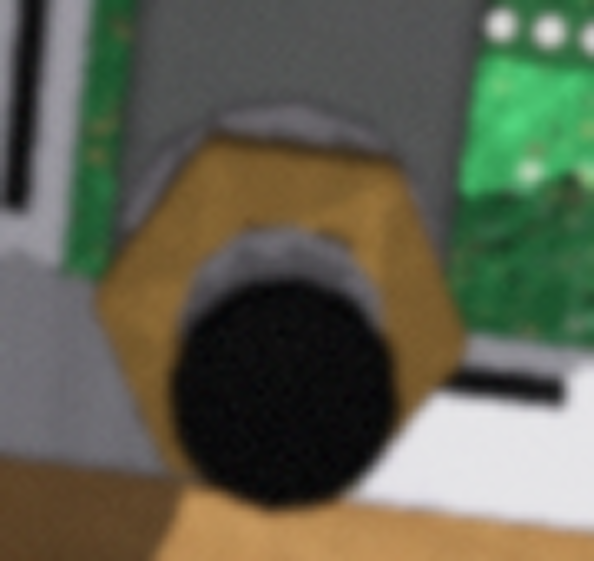

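Hex vertices at crop (100,300), (465,335), (215,138) and (403,155). So the nut centre is at about pixel (322.7,183), and a flat pair lies 24.5° CCW from my closing axis. I'll turn −24.5° and go above the button.

```bash
python3 -c "
from h import *
print(atz('wrist',322.7,183.2,.116),rel([.4765,-.051,.168]))
T=np.linalg.inv(manip.camera_params('wrist')['T_tool_cam'])[:3,3];f=240/np.tan(np.radians(65.75/2));print(319.8-f*T[0]/T[2],239.35+f*T[1]/T[2])"
python3 -m inch '[[[0.1,0,0],[0,0,-0.15]],[[0.2,0,0.05],[0,0,-0.3]],[[0.3,0,0.1],[0,0,-0.45]],[[0.4,0,0.15],[0,0,-0.545]],[[0.5,0,0.2],[0,0,-0.545]],[[0.54,0,0.25],[0,0,-0.545]],[[0.54,0.01,0.29],[0,0,-0.545]],[[0.54,0.01,0.29],[0,0,-0.545]],[[0.54,0.01,0.29],[0,0,-0.545]],[[0.54,0.01,0.29],[0,0,-0.545]]]'
python3 - <<'E'
from h import *
o=manip.get_obs();print(o['joint_pos'],rel([.4765,-.051,.168]),o['ft_force'])
E
```

```text
[ 0.47747072 -0.05168616  0.116     ] [0.04323024 0.00065033 0.02360501]
319.71377300626403 313.40017647982233
clock: 6.2
position: [0.4763, -0.0509, 0.1683]
ee_rot: [0.909, 0.417, 0.0, 0.0]
ft_force: [0.4, 0.4, 0.4]
grip_width: 0.0
grasp_force: 0.0
[ 0.56318467  0.09771766 -0.57565225  1.89189985  0.05808179  1.16795765
 -0.74364872] [1.19246278e-05 2.18481786e-04 3.21447310e-04] [0.42821873 0.44427247 0.39811497]
```

```bash
python3 -m inch '[[[0,0,0.04],[0,0,0]],[[0,0,0.08],[0,0,0]],[[0,0,0.12],[0,0,0]],[[0,0,0.16],[0,0,0]],[[0,0,0.2],[0,0,0]],[[0,0,0.23],[0,0,0]],[[0,0,0.26],[0,0,0]],[[0,0,0.29],[0,0,0]],[[0,0,0.32],[0,0,0]],[[0,0,0.335],[0,0,0]]]'
```

```text
clock: 7.2
position: [0.4764, -0.0507, 0.1411]
ee_rot: [0.909, 0.417, 0.0, 0.0]
ft_force: [-1.1, -0.5, 3.2]
grip_width: -0.0
grasp_force: 1.8
```

```bash
python3 -m inch '[[[0,0,0.003],[0,0,0]],[[0,0,0.006],[0,0,0]],[[0,0,0.009],[0,0,0]],[[0,0,0.012],[0,0,0]],[[0,0,0.015],[0,0,0]],[[0,0,0.018],[0,0,0]],[[0,0,0.021],[0,0,0]],[[0,0,0.024],[0,0,0]],[[0,0,0.026],[0,0,0]],[[0,0,0.026],[0,0,0]]]'
```

```text
clock: 8.2
position: [0.4764, -0.0507, 0.1392]
ee_rot: [0.909, 0.417, 0.0, 0.0]
ft_force: [-1.9, 0.5, 3.3]
grip_width: 0.0
grasp_force: 1.5
```

```bash
python3 -m inch '[[[0,0,0.001],[0,0,0]],[[0,0,0.002],[0,0,0]],[[0,0,0.003],[0,0,0]],[[0,0,0.004],[0,0,0]],[[0,0,0.005],[0,0,0]],[[0,0,0.006],[0,0,0]],[[0,0,0.007],[0,0,0]],[[0,0,0.008],[0,0,0]],[[0,0,0.009],[0,0,0]],[[0,0,0.01],[0,0,0]]]'
```

```text
clock: 9.2
position: [0.4764, -0.0507, 0.1384]
ee_rot: [0.909, 0.417, 0.0, 0.0]
ft_force: [-2.5, 0.3, 4.4]
grip_width: -0.001
grasp_force: 1.7
```

```bash
python3 -m inch '[[[0,0,0.001],[0,0,0]],[[0,0,0.002],[0,0,0]],[[0,0,0.003],[0,0,0]],[[0,0,0.004],[0,0,0]],[[0,0,0.005],[0,0,0]],[[0,0,0.005],[0,0,0]],[[0,0,0.005],[0,0,0]],[[0,0,0.005],[0,0,0]],[[0,0,0.005],[0,0,0]],[[0,0,0.005],[0,0,0]]]'
```

```text
clock: 10.2
position: [0.4764, -0.0507, 0.138]
ee_rot: [0.909, 0.417, 0.0, 0.0]
ft_force: [-1.1, 0.4, 3.2]
grip_width: 0.003
grasp_force: 1.5
```

```bash
python3 -m inch '[[[0,0,0.001],[0,0,0]],[[0,0,0.002],[0,0,0]],[[0,0,0.003],[0,0,0]],[[0,0,0.004],[0,0,0]],[[0,0,0.005],[0,0,0]],[[0,0,0.005],[0,0,0]],[[0,0,0.005],[0,0,0]],[[0,0,0.005],[0,0,0]],[[0,0,0.005],[0,0,0]],[[0,0,0.005],[0,0,0]]]'
```

```text
clock: 11.2
position: [0.4764, -0.0507, 0.1376]
ee_rot: [0.909, 0.417, 0.0, 0.0]
ft_force: [-1.3, 0.0, 3.5]
grip_width: 0.002
grasp_force: 1.5
```

```bash
python3 -m inch '[[[0,0,0.001],[0,0,0]],[[0,0,0.002],[0,0,0]],[[0,0,0.003],[0,0,0]],[[0,0,0.004],[0,0,0]],[[0,0,0.005],[0,0,0]],[[0,0,0.006],[0,0,0]],[[0,0,0.007],[0,0,0]],[[0,0,0.007],[0,0,0]],[[0,0,0.007],[0,0,0]],[[0,0,0.007],[0,0,0]]]'
```

```text
clock: 12.2
position: [0.4764, -0.0507, 0.1371]
ee_rot: [0.909, 0.417, 0.0, 0.0]
ft_force: [-2.8, -0.1, 4.9]
grip_width: 0.001
grasp_force: 2.5
```

```bash
python3 -m inch '[[[0,0,0.001],[0,0,0]],[[0,0,0.002],[0,0,0]],[[0,0,0.003],[0,0,0]],[[0,0,0.004],[0,0,0]],[[0,0,0.005],[0,0,0]],[[0,0,0.006],[0,0,0]],[[0,0,0.006],[0,0,0]],[[0,0,0.006],[0,0,0]],[[0,0,0.006],[0,0,0]],[[0,0,0.006],[0,0,0]]]'
```

```text
clock: 13.2
position: [0.4765, -0.0507, 0.1371]
ee_rot: [0.909, 0.417, 0.0, 0.0]
ft_force: [-4.7, 0.9, 9.7]
grip_width: 0.001
grasp_force: 4.9
```

Contact: z stalled at 0.1371 and the force rose to 9.7 N. I'll lift, open, and turn −60° to the next flat pair so joint 7 has room.

```bash
python3 -m inch '[[[0,0,-0.05],[0,0,0]],[[0,0,-0.15],[0,0,0]],[[0,0,-0.25],[0,0,-0.16]],[[0,0,-0.35],[0,0,-0.33]],[[0,0,-0.45],[0,0,-0.5]],[[0,0,-0.55],[0,0,-0.67]],[[0,0,-0.6],[0,0,-0.67]],[[0,0,-0.6],[0,0,-0.67]],[[0,0,-0.6],[0,0,-0.67]],[[0,0,-0.6],[0,0,-0.67]]]' 1
python3 -m inch '[[[0,0,0],[0,0,-0.16]],[[0,0,0],[0,0,-0.33]],[[0,0,0],[0,0,-0.5]],[[0,0,0],[0,0,-0.663]],[[0,0,0],[0,0,-0.663]],[[0,0,0],[0,0,-0.663]],[[0,0,0],[0,0,-0.663]],[[0,0,0],[0,0,-0.663]],[[0,0,0],[0,0,-0.663]],[[0,0,0],[0,0,-0.663]]]'
python3 - <<'E'
from h import *
import cv2
o=manip.get_obs();print(o['joint_pos'],rel([.4765,-.051,.168]))
cv2.imwrite("pics/w3.png",manip.camera("wrist")[:,:,::-1])
p=manip.camera_params("wrist");f=240/np.tan(np.radians(p["fov_y"]/2))
Tt=np.eye(4);Tt[:3,:3]=R.from_quat(o["ee_rot"]).as_matrix();Tt[:3,3]=o["position"]
M=np.linalg.inv(Tt@p["T_tool_cam"])
for z in(.137,.116):
    c=M@np.array([.4765,-.051,z,1]);print(z,p["cx"]+f*c[0]/-c[2],p["cy"]-f*c[1]/-c[2])
E
```

```text
clock: 14.2
position: [0.4762, -0.0507, 0.1842]
ee_rot: [0.77, 0.639, -0.0, -0.0]
ft_force: [0.4, -0.6, -0.7]
grip_width: 0.998
grasp_force: 0.0
clock: 15.2
position: [0.4764, -0.0507, 0.1846]
ee_rot: [0.579, 0.815, -0.0, 0.0]
ft_force: [-0.1, -0.6, -0.1]
grip_width: 1.004
grasp_force: 0.0
[ 0.61993194  0.08709283 -0.6315975   1.86872181  0.05518175  1.20294728
  0.30662696] [-3.09700106e-04 -1.68776123e-05  1.65950864e-02]
0.137 318.64304453176123 270.1545801455683
0.116 318.7192343423201 256.7398945877433
```

View pics/w3.png

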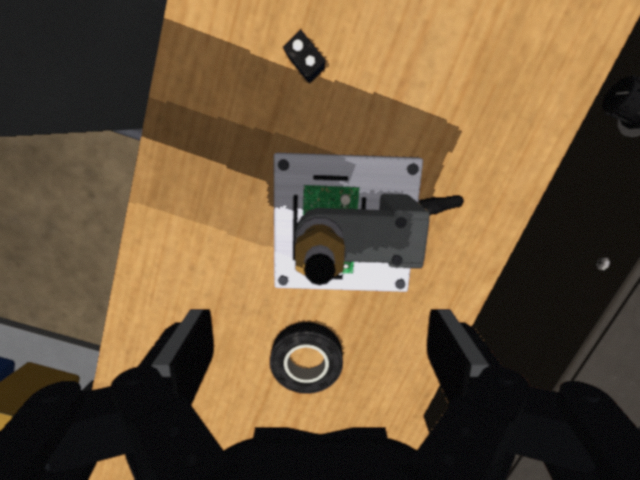

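```bash
python3 -m inch '[[[0.01,0.005,0.1],[0,0,0]],[[0.01,0.005,0.2],[0,0,0]],[[0.01,0.005,0.3],[0,0,0]],[[0.01,0.005,0.4],[0,0,0]],[[0.01,0.005,0.5],[0,0,0]],[[0.01,0.005,0.6],[0,0,0]],[[0.01,0.005,0.7],[0,0,0]],[[0.01,0.005,0.8],[0,0,0]],[[0.01,0.005,0.8],[0,0,0]],[[0.01,0.005,0.8],[0,0,0]]]'
python3 -m inch '[[[0,0,0.1],[0,0,0]],[[0,0,0.2],[0,0,0]],[[0,0,0.3],[0,0,0]],[[0,0,0.365],[0,0,0]],[[0,0,0.365],[0,0,0]],[[0,0,0.365],[0,0,0]],[[0,0,0.365],[0,0,0]],[[0,0,0.365],[0,0,0]],[[0,0,0.365],[0,0,0]],[[0,0,0.365],[0,0,0]]]'
python3 -m inch '[[[0,0,0],[0,0,0]],[[0,0,0],[0,0,0]],[[0,0,0],[0,0,0]],[[0,0,0],[0,0,0]],[[0,0,0],[0,0,0]],[[0,0,0],[0,0,0]],[[0,0,0],[0,0,0]],[[0,0,0],[0,0,0]],[[0,0,0],[0,0,0]],[[0,0,0],[0,0,0]]]' 0.2 30
python3 -c "
from h import *
o=manip.get_obs();print(o['torque'],o['ft_force'],o['joint_pos'][6])"
```

```text
clock: 16.25
position: [0.4765, -0.0498, 0.1206]
ee_rot: [0.578, 0.816, -0.0, -0.0]
ft_force: [0.1, -0.4, -0.2]
grip_width: 1.002
grasp_force: 0.0
clock: 17.25
position: [0.4766, -0.0498, 0.0915]
ee_rot: [0.579, 0.816, 0.0, 0.0]
ft_force: [0.2, 0.2, -0.1]
grip_width: 1.0
grasp_force: 0.0
clock: 18.25
position: [0.476, -0.05, 0.0915]
ee_rot: [0.579, 0.816, -0.001, -0.0]
ft_force: [-4.1, 0.5, 5.3]
grip_width: 0.343
grasp_force: 30.7
[-0.13730167  0.88359618 -0.11745192] [-4.06726499  0.45186544  5.313998  ] 0.23518810097925055
```

```bash
python3 -m inch '[[[0,0,0.001],[0,0,0.05]],[[0,0,0.002],[0,0,0.1]],[[0,0,0.004],[0,0,0.15]],[[0,0,0.005],[0,0,0.2]],[[0,0,0.006],[0,0,0.25]],[[0,0,0.008],[0,0,0.3]],[[0,0,0.009],[0,0,0.35]],[[0,0,0.01],[0,0,0.4]],[[0,0,0.011],[0,0,0.44]],[[0,0,0.011],[0,0,0.44]]]' 0.2 40
python3 -c "
from h import *
o=manip.get_obs();print(o['torque'],o['ft_force'],o['joint_pos'][6],R.from_quat(o['ee_rot']).as_euler('ZYX',degrees=True))"
```

```text
clock: 19.25
position: [0.4766, -0.0499, 0.0908]
ee_rot: [0.71, 0.704, -0.0, 0.0]
ft_force: [-0.8, -0.8, 3.8]
grip_width: 0.343
grasp_force: 40.6
[-0.13238665  0.29341127 -0.11422068] [-0.75086349 -0.84253021  3.76445498] -0.1031011301699399 [8.94678694e+01 1.93340076e-02 1.79982487e+02]
```

```bash
cat > r.sh <<'E'
python3 -c "
from h import *
o=manip.get_obs();print('T',o['torque'].round(3),'tau7',o['tau'][6].round(3),'q7',o['joint_pos'][6].round(3),R.from_quat(o['ee_rot']).as_euler('ZYX',degrees=True)[0].round(2))"
E
python3 -m inch '[[[0,0,0],[0,0,0.03]],[[0,0,0.001],[0,0,0.06]],[[0,0,0.002],[0,0,0.09]],[[0,0,0.003],[0,0,0.12]],[[0,0,0.004],[0,0,0.15]],[[0,0,0.004],[0,0,0.18]],[[0,0,0.005],[0,0,0.2]],[[0,0,0.005],[0,0,0.22]],[[0,0,0.005],[0,0,0.22]],[[0,0,0.005],[0,0,0.22]]]' | grep -E "pos|force"; sh r.sh
python3 -m inch '[[[0,0,0],[0,0,0.03]],[[0,0,0.001],[0,0,0.06]],[[0,0,0.002],[0,0,0.09]],[[0,0,0.003],[0,0,0.12]],[[0,0,0.004],[0,0,0.15]],[[0,0,0.004],[0,0,0.18]],[[0,0,0.005],[0,0,0.2]],[[0,0,0.005],[0,0,0.22]],[[0,0,0.005],[0,0,0.22]],[[0,0,0.005],[0,0,0.22]]]' | grep -E "pos|force"; sh r.sh
```

```text
position: [0.477, -0.0499, 0.0903]
ft_force: [2.3, -2.0, 5.3]
grasp_force: 40.6
T [-0.367 -0.455 -0.079] tau7 0.009 q7 -0.272 79.6
position: [0.4773, -0.05, 0.09]
ft_force: [5.7, -2.5, 2.8]
grasp_force: 40.5
T [-0.569 -1.236 -0.021] tau7 0.003 q7 -0.442 69.62
```

```bash
python3 -m inch '[[[0,0.003,0],[0,0,0.03]],[[0,0.006,0.001],[0,0,0.06]],[[0,0.009,0.002],[0,0,0.09]],[[0,0.009,0.003],[0,0,0.12]],[[0,0.009,0.004],[0,0,0.15]],[[0,0.009,0.004],[0,0,0.18]],[[0,0.009,0.005],[0,0,0.2]],[[0,0.009,0.005],[0,0,0.22]],[[0,0.009,0.005],[0,0,0.22]],[[0,0.009,0.005],[0,0,0.22]]]' | grep -E "pos|force"; sh r.sh
python3 - <<'E'
from h import *
import cv2
c=manip.camera("wrist")[:,:,::-1][180:420,160:480]
cv2.imwrite("pics/w4.png",cv2.resize(c,None,fx=2.4,fy=2.4,interpolation=2))
E
```

```text
position: [0.4776, -0.0502, 0.0895]
ft_force: [4.8, -2.1, 4.9]
grasp_force: 40.7
T [-0.534 -0.937 -0.008] tau7 0.009 q7 -0.611 59.74
```

View pics/w4.png

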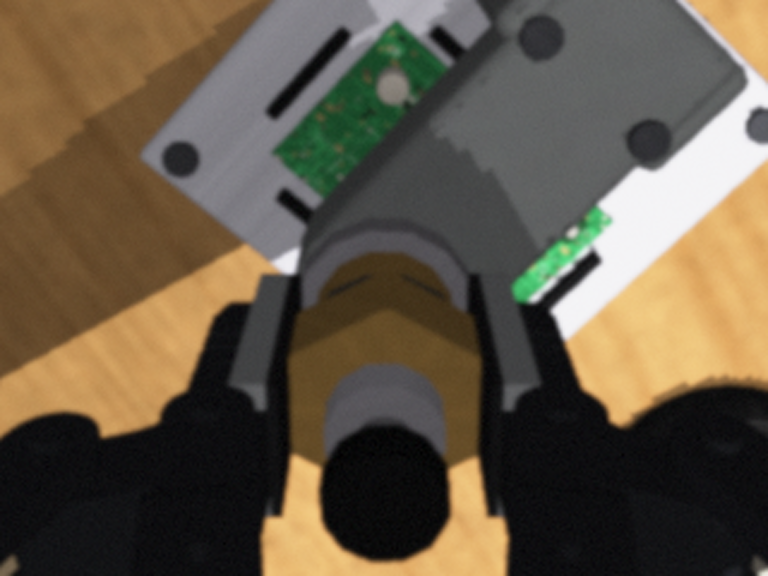

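The pads sit flush on the nut and it turns with them. A continuous torque slope hasn't started yet, so I'll continue.

```bash
python3 -m inch '[[[0,0.003,0],[0,0,0.03]],[[0,0.003,0.001],[0,0,0.06]],[[0,0.003,0.002],[0,0,0.09]],[[0,0.003,0.003],[0,0,0.12]],[[0,0.003,0.004],[0,0,0.15]],[[0,0.003,0.004],[0,0,0.18]],[[0,0.003,0.005],[0,0,0.2]],[[0,0.003,0.005],[0,0,0.22]],[[0,0.003,0.005],[0,0,0.22]],[[0,0.003,0.005],[0,0,0.22]]]' | grep -E "pos|force"; sh r.sh
```

```text
position: [0.4779, -0.0504, 0.0891]
ft_force: [6.4, -3.1, 3.9]
grasp_force: 40.6
T [-0.627 -1.132  0.018] tau7 0.007 q7 -0.781 49.83
```

```bash
python3 -m inch '[[[0,0.003,0],[0,0,0.03]],[[0,0.003,0.001],[0,0,0.06]],[[0,0.003,0.002],[0,0,0.09]],[[0,0.003,0.003],[0,0,0.12]],[[0,0.003,0.004],[0,0,0.15]],[[0,0.003,0.004],[0,0,0.18]],[[0,0.003,0.005],[0,0,0.2]],[[0,0.003,0.005],[0,0,0.22]],[[0,0.003,0.005],[0,0,0.22]],[[0,0.003,0.005],[0,0,0.22]]]' | grep -E "pos|force"; sh r.sh
```

```text
position: [0.4781, -0.0506, 0.0887]
ft_force: [5.7, -2.7, 3.3]
grasp_force: 40.6
T [-0.673 -1.195  0.018] tau7 0.005 q7 -0.95 39.92
```

```bash
python3 -m inch '[[[0,0.003,0],[0,0,0.03]],[[0,0.005,0.001],[0,0,0.06]],[[0,0.005,0.002],[0,0,0.09]],[[0,0.005,0.003],[0,0,0.12]],[[0,0.005,0.004],[0,0,0.15]],[[0,0.005,0.004],[0,0,0.18]],[[0,0.005,0.005],[0,0,0.2]],[[0,0.005,0.005],[0,0,0.22]],[[0,0.005,0.005],[0,0,0.22]],[[0,0.005,0.005],[0,0,0.22]]]' | grep -E "pos|force"; sh r.sh
```

```text
position: [0.4784, -0.0509, 0.0883]
ft_force: [4.8, -2.3, 3.5]
grasp_force: 40.6
T [-0.638 -1.135  0.008] tau7 0.007 q7 -1.119 30.02
```

```bash
python3 -m inch '[[[0,0.003,0],[0,0,0.03]],[[0,0.005,0.001],[0,0,0.06]],[[0,0.005,0.002],[0,0,0.09]],[[0,0.005,0.003],[0,0,0.12]],[[0,0.005,0.004],[0,0,0.15]],[[0,0.005,0.004],[0,0,0.18]],[[0,0.005,0.005],[0,0,0.2]],[[0,0.005,0.005],[0,0,0.22]],[[0,0.005,0.005],[0,0,0.22]],[[0,0.005,0.005],[0,0,0.22]]]' | grep -E "pos|force"; sh r.sh
```

```text
position: [0.4785, -0.0512, 0.0879]
ft_force: [6.1, -3.0, 3.4]
grasp_force: 40.6
T [-0.668 -1.034 -0.079] tau7 0.009 q7 -1.288 20.13
```

```bash
cat > r2.sh <<'E'
python3 -c "
from h import *
a=[]
for i in range(6):
    manip.camera('wrist'); o=manip.get_obs(); a.append(np.r_[o['torque'],o['ft_force']])
a=np.array(a);print(a.mean(0).round(3),a.std(0).round(3),'Tz',a[:,2].round(3),'yaw',R.from_quat(o['ee_rot']).as_euler('ZYX',degrees=True)[0].round(2),o['clock'],o['joint_pos'][6].round(3))"
E
sh r2.sh
python3 -m inch '[[[0,0.003,0],[0,0,0.03]],[[0,0.005,0.001],[0,0,0.06]],[[0,0.005,0.002],[0,0,0.09]],[[0,0.005,0.003],[0,0,0.12]],[[0,0.005,0.004],[0,0,0.15]],[[0,0.005,0.004],[0,0,0.178]],[[0,0.005,0.004],[0,0,0.178]],[[0,0.005,0.004],[0,0,0.178]],[[0,0.005,0.004],[0,0,0.178]],[[0,0.005,0.004],[0,0,0.178]]]' | grep -E "pos|force"; sh r2.sh
```

```text
[-0.632 -1.126 -0.034  5.805 -2.799  4.078] [0.029 0.052 0.012 0.306 0.251 0.373] Tz [-0.029 -0.032 -0.012 -0.05  -0.039 -0.042] yaw 20.13 26.6 -1.288
position: [0.4786, -0.0516, 0.0875]
ft_force: [5.3, -4.2, 4.4]
grasp_force: 40.7
[-0.558 -1.068 -0.076  5.453 -2.538  4.045] [0.04  0.018 0.031 0.346 0.479 0.482] Tz [-0.077 -0.117 -0.08  -0.054 -0.103 -0.023] yaw 12.11 27.9 -1.424
```

```bash
python3 -m inch '[[[0.004,0.003,0],[0,0,0.03]],[[0.008,0.006,0.001],[0,0,0.06]],[[0.008,0.006,0.002],[0,0,0.09]],[[0.008,0.006,0.003],[0,0,0.12]],[[0.008,0.006,0.004],[0,0,0.15]],[[0.008,0.006,0.004],[0,0,0.178]],[[0.008,0.006,0.004],[0,0,0.178]],[[0.008,0.006,0.004],[0,0,0.178]],[[0.008,0.006,0.004],[0,0,0.178]],[[0.008,0.006,0.004],[0,0,0.178]]]' | grep -E "pos|force"; sh r2.sh
```

```text
position: [0.4786, -0.0518, 0.0871]
ft_force: [0.7, -2.1, 7.1]
grasp_force: 41.0
[-0.511 -0.349 -0.096  1.697 -2.354  7.58 ] [0.029 0.025 0.028 0.741 0.359 0.358] Tz [-0.076 -0.152 -0.085 -0.102 -0.1   -0.063] yaw 4.09 29.2 -1.562
```

```bash
python3 -m inch '[[[0,0,0],[0,0,0.03]],[[0,0.002,0.001],[0,0,0.06]],[[0,0.002,0.002],[0,0,0.09]],[[0,0.002,0.003],[0,0,0.12]],[[0,0.002,0.004],[0,0,0.15]],[[0,0.002,0.005],[0,0,0.178]],[[0,0.002,0.006],[0,0,0.178]],[[0,0.002,0.006],[0,0,0.178]],[[0,0.002,0.006],[0,0,0.178]],[[0,0.002,0.006],[0,0,0.178]]]' | grep -E "pos|force"; sh r2.sh
```

```text
position: [0.4787, -0.0521, 0.0871]
ft_force: [-0.5, -2.9, 12.7]
grasp_force: 41.4
[-0.564  0.161  0.017 -0.286 -2.819 12.297] [0.012 0.022 0.027 0.591 0.453 0.445] Tz [ 0.033  0.058  0.014  0.007 -0.031  0.02 ] yaw -3.92 30.5 -1.699
```

```bash
python3 -m inch '[[[0,0,-0.003],[0,0,0.03]],[[0,0.002,-0.004],[0,0,0.06]],[[0,0.002,-0.004],[0,0,0.09]],[[0,0.002,-0.004],[0,0,0.12]],[[0,0.002,-0.004],[0,0,0.15]],[[0,0.002,-0.004],[0,0,0.178]],[[0,0.002,-0.004],[0,0,0.178]],[[0,0.002,-0.004],[0,0,0.178]],[[0,0.002,-0.004],[0,0,0.178]],[[0,0.002,-0.004],[0,0,0.178]]]'; sh r2.sh
```

```text
clock: 31.5
position: [0.4786, -0.0524, 0.087]
ee_rot: [0.995, -0.104, -0.0, 0.0]
ft_force: [1.6, -3.9, 9.2]
grip_width: 0.342
grasp_force: 40.9
[-0.695 -0.206  0.067  0.907 -3.646  8.649] [0.035 0.015 0.03  0.405 0.36  0.652] Tz [0.024 0.109 0.073 0.095 0.036 0.066] yaw -11.93 31.8 -1.835
```

```bash
python3 -m inch '[[[0,0,0.001],[0,0,0.03]],[[0,0.002,0.001],[0,0,0.06]],[[0,0.002,0.001],[0,0,0.09]],[[0,0.002,0.001],[0,0,0.12]],[[0,0.002,0.001],[0,0,0.15]],[[0,0.002,0.001],[0,0,0.178]],[[0,0.002,0.001],[0,0,0.178]],[[0,0.002,0.001],[0,0,0.178]],[[0,0.002,0.001],[0,0,0.178]],[[0,0.002,0.001],[0,0,0.178]]]'|grep -E "pos|wid"; sh r2.sh
```

```text
position: [0.4786, -0.0527, 0.087]
grip_width: 0.341
[-0.764 -0.101  0.125  0.914 -3.846  8.692] [0.035 0.025 0.021 0.499 0.168 0.417] Tz [0.151 0.12  0.13  0.087 0.145 0.115] yaw -19.94 33.1 -1.972
```

Contact evidence: the tool stopped sinking at about 105° of turn and the torque has climbed since. That puts the nut about 20–25° past contact now, so I'll add 9° more, then check.

```bash
python3 -m inch '[[[0,0,0.001],[0,0,0.03]],[[0,0.002,0.001],[0,0,0.06]],[[0,0.002,0.001],[0,0,0.09]],[[0,0.002,0.001],[0,0,0.12]],[[0,0.002,0.001],[0,0,0.15]],[[0,0.002,0.001],[0,0,0.18]],[[0,0.002,0.001],[0,0,0.2]],[[0,0.002,0.001],[0,0,0.2]],[[0,0.002,0.001],[0,0,0.2]],[[0,0.002,0.001],[0,0,0.2]]]'|grep -E "pos|wid"; sh r2.sh
```

```text
position: [0.4784, -0.053, 0.087]
grip_width: 0.341
[-0.887  0.011  0.291 -0.554 -4.184  9.534] [0.036 0.02  0.03  0.341 0.35  0.518] Tz [0.229 0.29  0.307 0.326 0.292 0.303] yaw -28.93 34.4 -2.126
```

The torque has risen 0.39 N·m over 33° (0.67 N·m/rad), which matches the spec. So the nut is about 33° past contact; I'll release and rise.

```bash
python3 -m inch '[[[0,0,0],[0,0,0]],[[0,0,0],[0,0,0]],[[0,0,0],[0,0,0]],[[0,0,0],[0,0,0]],[[0,0,0],[0,0,0]],[[0,0,0],[0,0,0]],[[0,0,0],[0,0,0]],[[0,0,0],[0,0,0]],[[0,0,0],[0,0,0]],[[0,0,0],[0,0,0]]]' 1 |grep -E "pos|wid|ft"
python3 -m inch '[[[0,0,-0.1],[0,0,0]],[[0,0,-0.2],[0,0,0]],[[0,0,-0.3],[0,0,0]],[[0,0,-0.4],[0,0,0]],[[0,0,-0.5],[0,0,0]],[[0,0,-0.6],[0,0,0]],[[0,0,-0.7],[0,0,0]],[[0,0,-0.8],[0,0,0]],[[0,0,-0.9],[0,0,0]],[[0,0,-1],[0,0,0]]]' |grep -E "pos|wid|ft"
python3 -m inch '[[[0,0,-0.1],[0,0,0]],[[0,0,-0.2],[0,0,0]],[[0,0,-0.3],[0,0,0]],[[-0.1,0,-0.3],[0,0,0]],[[-0.2,0,-0.3],[0,0,0]],[[-0.3,0,-0.3],[0,0,0]],[[-0.3,0,-0.3],[0,0,0]],[[-0.3,0,-0.3],[0,0,0]],[[-0.3,0,-0.3],[0,0,0]],[[-0.3,0,-0.3],[0,0,0]]]' |grep -E "pos|wid|ft"
python3 - <<'E'
from h import *
import cv2
a=manip.camera("wrist")[:,:,::-1][130:290,230:410]; b=manip.camera("scene")[:,:,::-1][235:335,300:400]
cv2.imwrite("pics/e.png",np.hstack([cv2.resize(a,(450,400),interpolation=2),cv2.resize(b,(350,400),interpolation=2)]))
print(R.from_quat(manip.get_obs()["ee_rot"]).as_euler("ZYX",degrees=True)[0])
E
```

```text
position: [0.4788, -0.0523, 0.0868]
ft_force: [-0.5, 0.0, 0.5]
grip_width: 1.003
position: [0.4788, -0.0523, 0.1674]
ft_force: [0.2, -0.7, -0.3]
grip_width: 0.998
position: [0.4579, -0.0409, 0.1907]
ft_force: [-0.0, 0.3, 0.2]
grip_width: 0.999
-28.847055126575015
```

View pics/e.png

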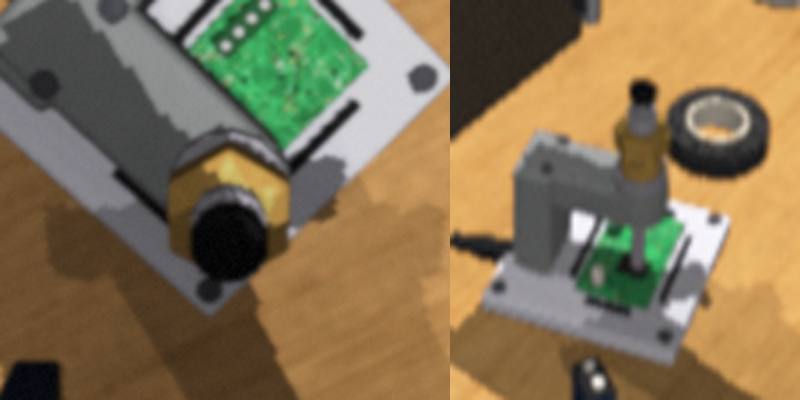

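The nut's flats are still in line with the gripper (edges at x≈168 and 290), so it has not backed off. The plunger's foot is on the board, and the battery and tape are undisturbed.

```bash
python3 -c "
from workcell import manip
print(manip.hand_in())"
```

```text
the job is handed in; nothing more can be done
None
```

I pressed the plunger onto the board with just under 10 N at the wrist, ran the nut down to the washer and tightened it about 33° past first contact (judged from wrist torque, not measured directly), then backed the arm off and handed the job in; no verdict came back.

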